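# Load a dopped crystal and lock the transfer shuttle

## Robot

A 7-joint arm with a two-finger parallel gripper is mounted at the origin on the work surface. World frame = base frame: x ahead of the robot, y to its left, z up, the work surface at z = 0. Lengths are in mm, angles in rad, forces in N, time in s.
With the tool pointing down it reaches from about 425 to 875 mm from the base axis. Payload 4.7 kg.
Tool frame: the origin (TCP) lies midway between the tips of the shut fingers; the grasp point (between the pads) lies 19 mm behind it (env.hold_point_z is the distance from the TCP to the grasp point, in mm); z points along the fingers, y is the line along which they close (so a half turn about z gives the same grasp; the last joint's range is limited). The gripper opens to 87 mm and grips with 3 to 60 N. Pads are 19 mm wide; open, the fingers measure 117 mm over their backs; the gripper's body (75 mm by 190 mm) begins 51 mm behind the grasp point.
Start: joints at [1.164, 0.321, -0.07, 1.45, 0.023, 1.371, -0.057], TCP at [265.502, -593.325, 222.587] pointing down, gripper open.
Joint ranges: [-2.86, 2.86], [-0.3, 2.09], [-1.38, 1.24], [0.06, 2.45], [-1.56, 4.7], [0.09, 2.05], [-2.69, 2.69]. Speed limits (rad/s): [2.57, 2.57, 3.14, 3.14, 3.14, 3.14, 3.14].

## Interface

Orientations are given as [roll, pitch, yaw] about the fixed x, y, z axes, in that order (R = Rz(yaw) Ry(pitch) Rx(roll)).
In Python, from station import env gives the robot as it stands.
- The arm moves only by the tool send_rows, never from a script. Its argument "plan" is a list that holds one entry, the list of rows, each a list of 5 numbers: the opening, from -1 (shut) to 1 (fully open), then the shift along the tool's x, y, z in mm, then the turn about the tool's z in degrees. A call has 1 to 8 rows; each row shifts and turns the commanded pose from where the row before left it, along the tool's axes as they then stand; what a row does not reach is not made up. A row lasts 1/12 s, in which the tool goes at most 41.7 mm and 7.16 degrees, less where a joint would pass 70% of its speed; a pose out of reach is approached as far as the arm can. A call is refused whole if a number of a shift passes 41.7 or a number of a turn 7.16, either way. A call with a gripper value outside its range is refused whole. The fingers move at their own pace and stop on an object; "grip_force" is the grip in N (left out, the last holds). Time passes only in rows, so rows that do not move let the fingers close. It gives the time, the measured TCP pose, the force, the opening and the grip force at its end, in the units of the state.
- env.read_state(): the state, without advancing time (a new reading comes with each control period).
- env.capture(name): name is "scene" or "top" or "wrist"; returns a dict with "frame" (400x640x3 uint8, red, green, blue), "intrinsics" (3x3 intrinsics, pixels), "pose" (4x4, takes a point from camera to world coordinates). Camera axes: x right, y down, z forward; pixel columns grow to the right and rows downward; lengths in mm; the calibration is good to about 2 mm. A picture is of the moment at which its call begins. There is no depth.
- env.close_job(): hands the job in; it is judged then, once.
Trained networks look in a picture, given as the dict that the camera call returned (one of the last four; its "shot" number tells which), for a name from the list of things; names that differ only in an ending like _2 or _b are one class to them, and where a whole thing is asked for, a point or a joint stands for the part that bears it (a point fixed in the world has none). Each returns a list of dicts, best first, with "conf" (0 to 1); they miss things now and then, are a little off and sometimes report something else, mostly with a low value. They report only what shows in the picture. A call takes as long as a camera call.
- env.outline_of(picture, target): "mask" (400x640 bool, what is visible of it) and "uv" ([column, row] in pixels, amid what is visible of it).
The state is a dict: "time": time; "q": joint angles; "joint_vel": joint speeds; "tau": joint torques, N m; "tool_pos": TCP position; "tool_rot": TCP orientation; "wrist_force": force on the tool from outside, world axes, zero at the start; "torque": the same for the moment, N m; "grip_width": finger opening in mm; "gripper_force": force on a finger pad.
Only numpy, scipy, OpenCV 4.12 (cv2) and the standard library are available. Lean on these libraries where they do the work, as an engineer would, in place of code of your own. Each camera call takes 0.05 s, during which the arm holds its last target. There are 200 camera calls.

## Task

Move the dop with the pink crystal from the wooden rack into the socket of the sliding shuttle, upright and fully down, and get the shuttle pushed home against its spring and held there by its latch. Each click of the red push-push button switches the hidden catch on or off and the button looks the same either way, so find out by feel whether the catch holds the shuttle, and click the button if it does not. Work gently: never let the shuttle fly back on its own, press nothing hard, let go of everything at the end, and leave the other two dops standing in the rack.

Things in the scene. Friction and masses are not known exactly. Their poses are not given: they have to be found in the camera images.
- fixture: Gold base plate 250 x 110 x 12 mm, fixed; origin at the centre of its underside, x = sliding direction of the shuttle (towards home), y across, z up. It carries the shuttle (near half) and the grey latch head with the red button (far half). Neither the fixture nor the dop in it may be pressed with more than 25 N.
- shuttle (a joint): Travel (m) of the shuttle along the fixture's +x: 0 = out, where its spring (3 N, rising to 7.5 N at the stop) returns it; stop at 0.030 + shim (see home_stop). Catch on: the 14 mm before the snap take up to 2 N more, then it snaps in 2 mm before the stop and holds. Catch off: it pushes back all the way. Released unlatched it flies back over 0.5 m/s; 0.3 m/s is the limit.
- home_stop (a point): Nominal middle of the latch head's near face, where the shuttle block stops, 36 mm above the bench, on the fixture. Head: 70 x 64 mm, its top 72 mm above the bench. It is shimmed along the fixture's x and really stands up to 5 mm either way of this point, so the stop must be felt. A latched shuttle rests 2 to 3 mm short of the real stop.
- socket (a point): Centre of the mouth of the round socket in the top of the aluminium shuttle block (70 x 50 x 30 mm), 44 mm above the bench: 14.5 mm diameter, 22 mm deep, vertical. It moves with the shuttle.
- push_plate (a point): Middle of the top edge of the near (-x) face of the black push plate on the shuttle's near end, 70 mm above the bench; plate 8 mm thick (x), 46 mm wide (y), its near face free from 22 to 70 mm above the bench: push there along the fixture's +x. It moves with the shuttle, 43 mm behind the socket.
- button_top (a point): Nominal top centre of the red button, 92 mm above the bench; the real one is up to 5 mm off along x with the head. Cap 30 mm wide, 10 mm proud of a 42 mm collar. 1.5 N to start, up to 4 N half-way, clicks at 6 to 7 mm, rubber stop at 7.5 mm (10 N/mm), and springs back to the same height; let it fully up between clicks. A click while the shuttle is latched releases it.
- rack: Wooden dop rack 190 (x) x 56 (y) x 26 mm, fixed, origin at the centre of its underside; three holes of 14 mm, 18 mm deep, at x = -65, 0 and 65 mm hold the dops.
- dop_pink: The dop to be moved: steel shank of 12 mm diameter and 40 mm length with a chamfered foot, a brass collar of 20 mm diameter from 39 to 51 mm above the foot (grip here), and a pink crystal, 17 mm across, up to 67 mm. Origin at the centre of the foot, z along the shank upwards. About 60 g. It stands in a rack hole, its foot 8 mm above the bench.
- dop_amber: Same dop with an amber crystal, in another hole of the rack. Leave it alone.
- dop_green: Same dop with a green crystal, in another hole of the rack. Leave it alone.

How it is judged:
By the outcome, as a careful person would: the job done as asked, in the order asked, and still so for the second after the job is handed in, with the robot touching nothing.
It also fails if it takes over 72 s, if anything falls off the work surface, if the arm or the gripper's body presses on something with over 40 N, if the wrist force passes 120 N, or if a joint passes its speed limit or range.

## Working session

There is one attempt and no reset: what is moved stays moved. The work goes in short steps, Python scripts to look and compute and a tool call to move; the robot and the scene stay as the last step left them, time stands still between calls to the robot, and variables do not carry over. Pictures are saved under pics/ and viewed, at most 10 in all, crops included, and the job is handed in when it is done.

Besides the shell and the picture viewer there is one more tool, called after "Call:" as a command line: name --argument value ..., lists and objects as JSON in quotes. send_rows: Moves the arm, as the interface text tells. Its arguments: {"type":"object","properties":{"plan":{"type":"array","items":{"type":"array","items":{"type":"array","items":{"type":"number"}}}},"grip_force":{"type":"number"}},"required":["plan"]}

```bash
mkdir -p pics; ls; cat > h.py <<'E'
import numpy as np,cv2
from station import env
def ray(c,uv,z):
    K=np.array(c["intrinsics"]);T=np.array(c["pose"])
    d=T[:3,:3]@np.linalg.solve(K,[uv[0],uv[1],1.]);o=T[:3,3]
    return o+d*(z-o[2])/d[2]
def proj(c,p):
    K=np.array(c["intrinsics"]);T=np.array(c["pose"])
    q=K@(T[:3,:3].T@(np.asarray(p,float)-T[:3,3]));return q[:2]/q[2]
def save(c,n): cv2.imwrite("pics/%s.png"%n,c["frame"][:,:,::-1])
E
python3 - <<'E'
from h import *
np.set_printoptions(precision=1,suppress=True)
s=env.read_state();print(s)
for n in ("top","scene"):
    c=env.capture(n);save(c,n);print(n,c["pose"],c["intrinsics"])
    for t,z in (("dop_pink",60),("dop_amber",60),("dop_green",60),("rack",26),("fixture",12),("shuttle",44),("button_top",92),("push_plate",70),("socket",44)):
        try:
            for o in env.outline_of(c,t)[:2]: print(n,t,round(o["conf"],2),o["uv"],ray(c,o["uv"],z)[:2],o["mask"].sum())
        except Exception as e: print(t,e)
a=cv2.vconcat([cv2.imread("pics/top.png")]);
E
```

```text
pics
{'time': 0.0, 'q': array([ 1.2,  0.3, -0.1,  1.5,  0. ,  1.4, -0.1]), 'joint_vel': array([ 0., -0., -0.,  0., -0.,  0., -0.]), 'tau': array([  0. , -49.1,  -0.4, -31.3,  -0.1,   0. ,   0. ]), 'tool_pos': array([ 265.2, -592.8,  221.5]), 'tool_rot': array([-3.1,  0. ,  0.4]), 'wrist_force': array([ 1. , -0.5,  0.3]), 'torque': array([ 0.,  0., -0.]), 'gripper_force': 0.0, 'grip_width': 86.64547857434597}
top [[ -0.   -1.    0.1 464.6]
 [ -1.    0.    0.   42.6]
 [ -0.   -0.1  -1.  739.8]
 [  0.    0.    0.    1. ]] [[407.1   0.  321.5]
 [  0.  407.1 200.7]
 [  0.    0.    1. ]]
top dop_green 0.44 [198.8, 234.4] [498.  248.6] 146
top rack 0.92 [210.7, 201.5] [557.6 239.7] 3426
top fixture 0.94 [419.0, 187.7] [ 582.  -132.8] 8395
top shuttle 0.59 [419.2, 213.8] [ 531.5 -123.7] 1626
top button_top 0.88 [418.8, 185.9] [ 572.  -113.3] 8282
top button_top 0.32 [417.9, 214.3] [ 526.1 -110.2] 1579
top push_plate 0.79 [415.2, 214.2] [ 528.4 -110.9] 1658
top socket 0.68 [418.3, 213.2] [ 532.5 -122.2] 1669
scene [[ -0.6   0.6  -0.5 987.9]
 [  0.8   0.4  -0.4 387.9]
 [ -0.   -0.7  -0.7 648. ]
 [  0.    0.    0.    1. ]] [[483.5   0.  325.4]
 [  0.  483.5 204.2]
 [  0.    0.    1. ]]
scene dop_pink 0.59 [403.4, 286.7] [626.9 244.3] 255
scene dop_amber 0.8 [425.6, 261.3] [569.4 247.7] 242
scene dop_green 0.58 [449.4, 233.2] [500.6 250.9] 283
scene rack 0.73 [421.1, 279.1] [578.3 250.4] 3585
scene rack 0.34 [449.2, 234.6] [475.2 244.1] 231
scene fixture 0.69 [229.7, 186.6] [ 603.2 -134.9] 6960
scene fixture 0.16 [402.1, 290.0] [603.7 234. ] 267
scene shuttle 0.77 [262.7, 158.4] [ 533.9 -111.3] 1563
scene shuttle 0.25 [424.2, 262.6] [561.4 243.4] 262
scene button_top 0.61 [226.7, 182.6] [648.  -79.5] 7237
scene push_plate 0.57 [262.3, 157.6] [552.3 -91.8] 1586
scene socket 0.91 [262.0, 160.2] [ 538.3 -109.1] 1464
scene socket 0.65 [450.1, 236.0] [491.8 250.8] 226
```

View pics/top.png

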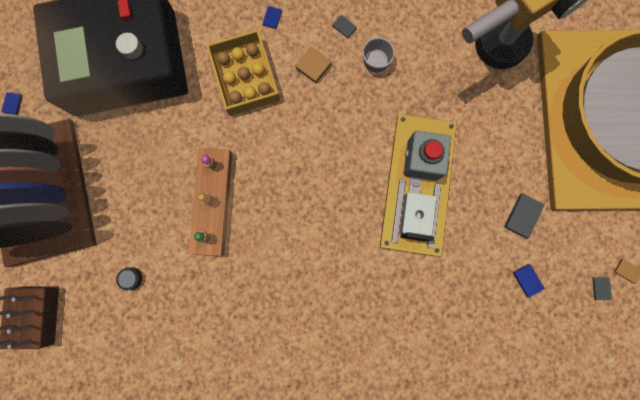

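View pics/scene.png

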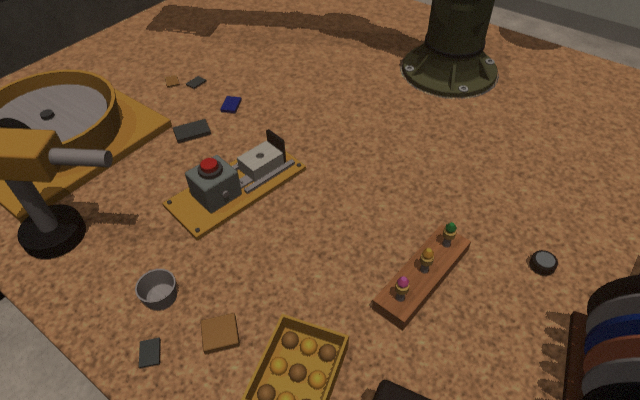

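The top view shows the rack with pink (207,160), amber (204,198) and green (200,237). It also shows the fixture with the red button at (433,150), the socket at (419,214) and the push plate at the bottom. The scene view agrees.

```bash
cat >> h.py <<'E'
def col(c,box,hs,smin=90,vmin=60):
    x0,y0,x1,y1=box;h=cv2.cvtColor(c["frame"],cv2.COLOR_RGB2HSV)[y0:y1,x0:x1].astype(int)
    m=np.zeros(h.shape[:2],bool)
    for a,b in hs: m|=(h[...,0]>=a)&(h[...,0]<=b)
    m&=(h[...,1]>smin)&(h[...,2]>vmin)
    n,l,st,ce=cv2.connectedComponentsWithStats(m.astype(np.uint8))
    k=1+np.argmax(st[1:,4]);return ce[k]+[x0,y0],st[k,4]
E
python3 - <<'E'
from h import *
np.set_printoptions(precision=2,suppress=True)
c=env.capture("top");s=env.capture("scene")
for cam,cc in (("top",c),("scene",s)):
  for t,z in (("fixture",12),("rack",26)):
    o=env.outline_of(cc,t)[0];ys,xs=np.nonzero(o["mask"])
    P=np.array([ray(cc,(x,y),z)[:2] for x,y in zip(xs,ys)],np.float32)
    r=cv2.minAreaRect(P);print(cam,t,r,cv2.boxPoints(r).tolist())
for n,cc,b,hs,z in (("pink",c,(195,148,220,170),[(150,178)],67),("pink",s,(390,270,415,300),[(150,178)],67),
  ("green",c,(190,228,210,246),[(45,90)],67),("green",s,(435,220,462,245),[(45,90)],67),
  ("red",c,(415,135,450,165),[(0,8),(172,180)],92),("red",s,(195,150,225,178),[(0,8),(172,180)],92)):
    uv,a=col(cc,b,hs);print(n,uv,a,ray(cc,uv,z)[:2])
print("socket",ray(c,(419.3,214.5),44)[:2],ray(s,(260.5,156),44)[:2])
st=env.read_state();print(st["tool_pos"],st["tool_rot"])
w=env.capture("wrist");from scipy.spatial.transform import Rotation as R
Rt=R.from_euler("xyz",st["tool_rot"]).as_matrix()
print("cam in tool",Rt.T@(np.array(w["pose"])[:3,3]-st["tool_pos"]));print(Rt.T@np.array(w["pose"])[:3,:3],w["intrinsics"]);print(Rt)
E
```

```text
top fixture ((590.255126953125, -132.15103149414062), (114.04967498779297, 250.77236938476562), 80.6336669921875) [[457.260009765625, -168.00949096679688], [704.6890869140625, -208.82174682617188], [723.250244140625, -96.29257202148438], [475.8211669921875, -55.480316162109375]]
top rack ((560.0482788085938, 239.9236602783203), (65.76850128173828, 192.0279083251953), 86.66317749023438) [[462.2830505371094, 212.6837158203125], [653.9854125976562, 201.50662231445312], [657.8134765625, 267.1636047363281], [466.11114501953125, 278.3406982421875]]
scene fixture ((581.2531127929688, -144.6363067626953), (156.90077209472656, 268.1128234863281), 80.69791412353516) [[436.27886962890625, -200.38621520996094], [700.8659057617188, -243.72390747070312], [726.2273559570312, -88.88639831542969], [461.64031982421875, -45.5487060546875]]
scene rack ((566.2984008789062, 247.1343994140625), (63.35383987426758, 205.03701782226562), 87.26020812988281) [[462.3829345703125, 220.3940887451172], [667.185546875, 210.59327697753906], [670.2138671875, 273.87469482421875], [465.4112548828125, 283.675537109375]]
pink [205.59 159.04] 69 [624.68 239.12]
pink [402.67 281.45] 98 [624.3  240.64]
green [198.39 236.45] 49 [494.28 247.07]
green [451.43 226.74] 54 [492.99 249.08]
red [432.99 149.53] 280 [ 631.93 -138.68]
red [208.65 164.88] 215 [ 636.23 -134.03]
socket [ 530.29 -123.86] [ 531.42 -119.08]
[ 265.52 -593.32  222.58] [3.14 0.   0.42]
cam in tool [  66.72   -0.05 -161.96]
[[-0.   -0.97 -0.25]
 [ 1.   -0.   -0.  ]
 [ 0.   -0.25  0.97]] [[353.41   0.   316.98]
 [  0.   353.41 196.47]
 [  0.     0.     1.  ]]
[[ 0.91  0.41  0.  ]
 [ 0.41 -0.91 -0.  ]
 [-0.    0.   -1.  ]]
```

Call:
send_rows --plan '[[[1, 0, 0, 0, 6.9], [1, 0, 0, 0, 6.9], [1, 0, 0, 0, 6.9], [1, 0, 0, 0, 6.9], [1, 13.5, -37.5, 0, 0], [1, 13.5, -37.5, 0, 0], [1, 13.5, -37.5, 0, 0], [1, 13.5, -37.5, 0, 0]]]'

```text
time: 2.02
tool_pos: [329.0, -445.2, 222.5]
tool_rot: [3.141, -0.0, -0.061]
wrist_force: [0.7, -1.1, 0.1]
grip_width: 87.3
gripper_force: 0.0
```

Call:
send_rows --plan '[[[1, 13.5, -37.5, 0, 0], [1, 13.5, -37.5, 0, 0], [1, 13.5, -37.5, 0, 0], [1, 13.5, -37.5, 0, 0], [1, 13.5, -37.5, 0, 0], [1, 13.5, -37.5, 0, 0], [1, 13.5, -37.5, 0, 0], [1, 13.5, -37.5, 0, 0]]]'

```text
time: 2.68
tool_pos: [455.0, -152.2, 223.0]
tool_rot: [3.141, -0.001, -0.061]
wrist_force: [1.5, -0.7, 0.0]
grip_width: 87.1
gripper_force: 0.0
```

Call:
send_rows --plan '[[[1, 13.2, -36.5, 0, 0], [1, 13.2, -36.5, 0, 0], [1, 13.2, -36.5, 0, 0], [1, 13.2, -36.5, 0, 0], [1, 13.2, -36.5, 0, 0], [1, 13.2, -36.5, 0, 0], [1, 13.2, -36.5, 0, 0], [1, 13.2, -36.5, 0, 0]]]'

```text
time: 3.35
tool_pos: [578.4, 132.6, 222.8]
tool_rot: [3.141, -0.001, -0.062]
wrist_force: [0.4, -0.1, 0.3]
grip_width: 87.4
gripper_force: 0.0
```

Call:
send_rows --plan '[[[1, 13.2, -36.5, 0, 0], [1, 13.2, -36.5, 0, 0], [1, 13.2, -36.5, 0, 0], [1, 0, 0, 35, 0], [1, 0, 0, 15, 0], [1, 0, 0, 0, 0], [1, 0, 0, 0, 0]]]'

```text
time: 3.93
tool_pos: [623.6, 237.3, 171.7]
tool_rot: [3.141, 0.002, -0.061]
wrist_force: [0.9, 0.0, -0.4]
grip_width: 86.9
gripper_force: 0.0
```

```bash
python3 - <<'E'
from h import *
np.set_printoptions(precision=2,suppress=True)
c=env.capture("wrist");save(c,"w1");s=env.read_state();print(s["tool_pos"],s["tool_rot"])
print(proj(c,(624.5,240,67)))
for t in ("dop_pink","dop_amber","dop_green"):
    for o in env.outline_of(c,t)[:2]:print(t,o["conf"],o["uv"],ray(c,o["uv"],64)[:2],o["mask"].sum())
E
```

```text
[624.45 237.46 173.26] [-3.14 -0.   -0.06]
[313.02 193.54]
dop_pink 0.68 [312.9, 192.2] [624.85 240.1 ] 535
dop_amber 0.39 [313.5, 249.0] [577.03 242.71] 100
dop_green 0.33 [312.2, 216.1] [605.26 241.93] 7675
```

View pics/w1.png

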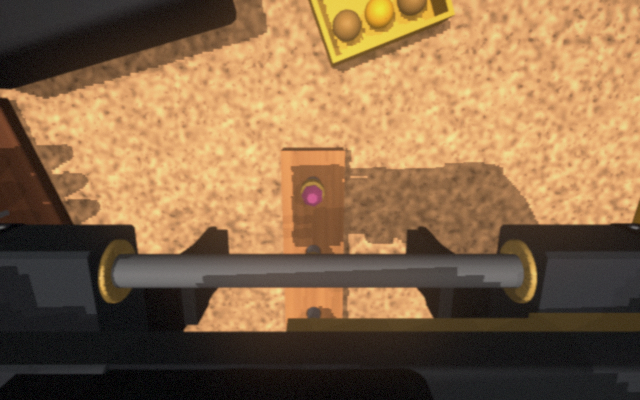

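The wrist view puts the pink dop at (312,195), between the fingers, as predicted. I'm descending.

Call:
send_rows --plan '[[[1, 0.3, -2.7, 35, 0], [1, 0, 0, 35, 0], [1, 0, 0, 35, 0], [1, 0, 0, 25, 0], [1, 0, 0, 9, 0], [1, 0, 0, 0, 0], [0.2, 0, 0, 0, 0], [-0.3, 0, 0, 0, 0]]]' --grip_force 15

```text
time: 4.8
tool_pos: [626.3, 241.5, 36.5]
tool_rot: [-3.14, -0.004, -0.061]
wrist_force: [-0.9, 0.6, 0.2]
grip_width: 80.1
gripper_force: 0.0
```

Call:
send_rows --plan '[[[-0.5, 0, 0, 0, 0], [-0.7, 0, 0, 0, 0], [-0.9, 0, 0, 0, 0], [-1, 0, 0, 0, 0], [-1, 0, 0, 0, 0], [-1, 0, 0, 0, 0], [-1, 0, 0, 0, 0], [-1, 0, 0, 0, 0]]]'

```text
time: 5.47
tool_pos: [624.4, 240.5, 33.4]
tool_rot: [3.141, 0.0, -0.061]
wrist_force: [-0.3, 0.2, -0.3]
grip_width: 28.4
gripper_force: 0.0
```

Call:
send_rows --plan '[[[-1, 0, 0, 0, 0], [-1, 0, 0, 0, 0], [-1, 0, 0, 0, 0], [-1, 0, 0, 0, 0], [-1, 0, 0, 0, 0], [-1, 0, 0, 0, 0]]]'

```text
time: 5.97
tool_pos: [624.3, 240.6, 33.4]
tool_rot: [3.141, 0.0, -0.061]
wrist_force: [0.3, -0.4, 0.4]
grip_width: 18.9
gripper_force: 15.0
```

Call:
send_rows --plan '[[[-1, 0, 0, -8, 0], [-1, 0, 0, -15, 0], [-1, 0, 0, -25, 0], [-1, 0, 0, -30, 0], [-1, 0, 0, -30, 0], [-1, 0, 0, -20, 0], [-1, 0, 0, 0, 0]]]' --grip_force 25

```text
time: 6.55
tool_pos: [627.3, 242.5, 169.3]
tool_rot: [-3.137, -0.01, -0.061]
wrist_force: [1.6, -0.1, -0.3]
grip_width: 18.9
gripper_force: 25.0
```

Call:
send_rows --plan '[[[-1, 0, 0, 0, 2.9], [-1, 0, 0, 0, 3.0], [-1, -3.4, 25.5, 0, 0], [-1, -3.4, 38, 0, 0], [-1, -3.4, 38, 0, 0], [-1, -3.4, 38, 0, 0], [-1, -3.4, 38, 0, 0], [-1, -3.4, 38, 0, 0]]]'

```text
time: 7.22
tool_pos: [568.3, 29.7, 162.1]
tool_rot: [3.141, -0.001, -0.163]
wrist_force: [1.0, 0.7, -0.7]
grip_width: 18.7
gripper_force: 25.0
```

Call:
send_rows --plan '[[[-1, -3.4, 38, 0, 0], [-1, -3.4, 38, 0, 0], [-1, -3.4, 38, 0, 0], [-1, -3.0, 34, 0, 0], [-1, 0, 10, 0, 0], [-1, 0, 0, 0, 0], [-1, 0, 0, 0, 0], [-1, 0, 0, 0, 0]]]'

```text
time: 7.88
tool_pos: [530.9, -120.1, 161.9]
tool_rot: [-3.141, -0.0, -0.161]
wrist_force: [0.6, 1.4, -0.8]
grip_width: 18.5
gripper_force: 25.0
```

```bash
python3 - <<'E'
from h import *
np.set_printoptions(precision=2,suppress=True)
c=env.capture("wrist");save(c,"w2");s=env.read_state();print(s["tool_pos"],s["tool_rot"])
print(proj(c,(530.5,-122.5,44)),proj(c,(632,-137,92)))
cs=env.capture("scene");save(cs,"s2");ct=env.capture("top");save(ct,"t2")
a=cs["frame"][90:240,150:370,::-1];b=ct["frame"][100:270,360:480,::-1]
im=np.zeros((400,760,3),np.uint8);im[:300,:440]=cv2.resize(a,(440,300),interpolation=2);b=cv2.resize(b,(282,400),interpolation=2);im[:,460:742]=b
cv2.imwrite("pics/mix.png",im)
E
```

```text
[ 530.91 -119.88  161.82] [-3.14 -0.   -0.16]
[319.78 190.84] [317.27  45.78]
```

View pics/w2.png

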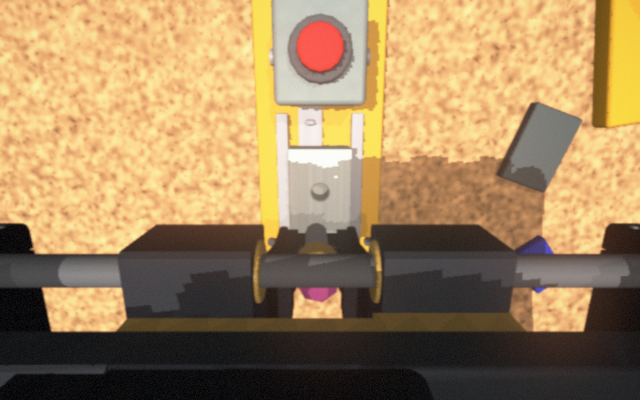

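The socket is at (320,190), the button at (320,46), and the fixture lies square to the tool. Next is a sub-pixel fix.

```bash
python3 - <<'E'
from h import *
np.set_printoptions(precision=2,suppress=True)
c=env.capture("wrist");s=env.read_state();print(s["tool_pos"],s["tool_rot"])
g=cv2.cvtColor(c["frame"],cv2.COLOR_RGB2GRAY)
r=g[176:208,303:338];print(r[::2,::2])
m=(r<105).astype(np.uint8);n,l,st,ce=cv2.connectedComponentsWithStats(m)
for k in range(1,n): print(st[k],ce[k]+[303,176],ray(c,ce[k]+[303,176],44)[:2])
uv,a=col(c,(280,5,360,90),[(0,8),(172,180)],140,90);print("red",uv,a,ray(c,uv,92)[:2])
# head near edge and shuttle far edge along column 320, gold edges
h=cv2.cvtColor(c["frame"],cv2.COLOR_RGB2HSV)
for row in (112,150,190,225):
    gm=(h[row,:,0]>18)&(h[row,:,0]<32)&(h[row,:,1]>170);x=np.nonzero(gm[240:400])[0]+240
    print(row,x.min(),x.max(),ray(c,(x.min(),row),12)[:2],ray(c,(x.max(),row),12)[:2])
print(g[95:150:1,340])
E
```

```text
[ 530.75 -120.61  161.59] [-3.14 -0.   -0.16]
[[191 192 193 198 196 193 192 195 196 196 189 188 193 194 191 207 243 213]
 [190 187 191 199 198 193 193 195 195 195 190 188 191 196 190 195 217 203]
 [189 188 190 198 197 193 194 194 194 195 190 189 191 191 192 190 191 188]
 [191 188 190 195 196 190 192 184 180 178 183 189 191 193 193 191 192 188]
 [188 187 191 193 195 181 171 166 165 167 163 168 189 192 192 191 191 189]
 [190 191 187 195 185 179 188 185 177 173 168 163 169 189 189 190 194 187]
 [190 188 187 193 176 187 191 189 188 184 170 167 154 179 193 189 191 187]
 [191 187 190 185 149 180 189 188 190 188 169 159 128 169 190 189 189 187]
 [188 189 188 180 136 144 181 184 189 188 165 127 115 160 188 190 189 188]
 [185 187 188 184 139 115 124 147 152 145 122 106 118 165 186 188 187 188]
 [187 186 186 189 157 119 115 115 113 112 109 110 139 181 187 188 188 187]
 [187 188 188 191 184 149 118 111 111 109 114 129 165 184 186 189 188 185]
 [188 184 183 191 192 178 159 143 134 133 147 172 185 189 186 187 185 187]
 [186 184 184 187 191 186 185 182 180 184 182 181 187 185 183 186 186 183]
 [184 184 185 191 191 185 186 188 190 189 180 181 186 188 182 187 185 185]
 [184 180 184 191 188 187 185 187 187 186 180 184 184 184 186 188 185 184]]
red [319.55  46.05] 1870 [ 631.51 -138.46]Traceback (most recent call last):
  File "<stdin>", line 13, in <module>
    return umr_minimum(a, axis, None, out, keepdims, initial, where)
ValueError: zero-size array to reduction operation minimum which has no identity
```

Call:
send_rows --plan '[[[-1, -0.7, 2.0, 20, 0], [-1, 0, 0, 25, 0], [-1, 0, 0, 20, 0], [-1, 0, 0, 12, 0], [-1, 0, 0, 7, 0], [-1, 0, 0, 0, 0], [-1, 0, 0, 0, 0], [-1, 0, 0, 0, 0]]]'

```text
time: 8.75
tool_pos: [530.4, -124.3, 78.8]
tool_rot: [3.141, -0.002, -0.164]
wrist_force: [0.6, 0.1, -0.3]
grip_width: 18.5
gripper_force: 25.0
```

```bash
python3 - <<'E'
from h import *
np.set_printoptions(precision=2,suppress=True)
P=[]
for i in range(2):
    c=env.capture("wrist");P.append(env.read_state()["tool_pos"])
    
cs=env.capture("scene");P.append(env.read_state()["tool_pos"]);p=np.mean(P,0);print(P)
foot=[p[0],p[1],p[2]-25.4];print("foot w",proj(c,foot),"sock w",proj(c,(529.8,-122.2,44)),"foot s",proj(cs,foot),"sock s",proj(cs,(529.8,-122.2,44)))
im=np.zeros((480,800,3),np.uint8)
im[:,:400]=cv2.resize(c["frame"][150:270,270:370,::-1],(400,480),interpolation=cv2.INTER_CUBIC)
im[:,400:]=cv2.resize(cs["frame"][95:215,215:315,::-1],(400,480),interpolation=cv2.INTER_CUBIC)
cv2.imwrite("pics/m3.png",im)
E
```

```text
[array([ 530.42, -124.42,   78.88]), array([ 530.3 , -124.48,   78.8 ]), array([ 530.16, -124.51,   78.67])]
foot w [316.54 229.38] sock w [312.88 225.39] foot s [258.19 150.72] sock s [259.85 154.86]
```

View pics/m3.png

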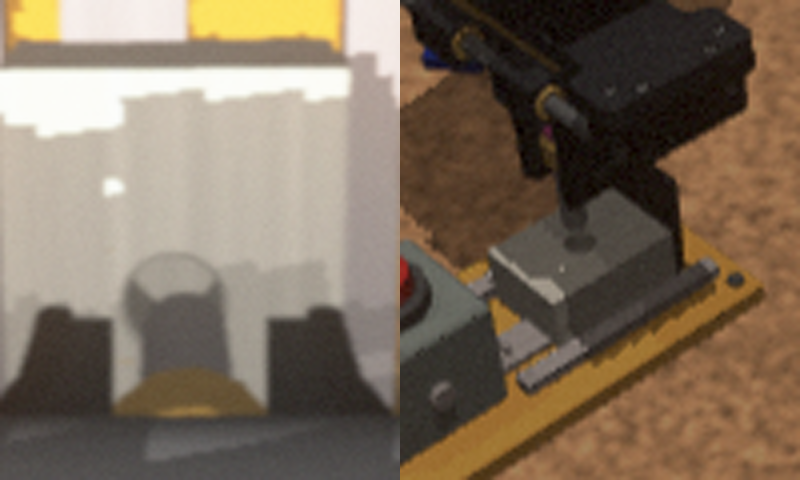

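The crop shows the shank about 3 px right of the socket centre (socket at col 313, shank at 316), which is about 2 mm in tool y. I'm correcting that and lowering gently.

Call:
send_rows --plan '[[[-1, -0.5, -2.0, 0, 0], [-1, 0, 0, 3, 0], [-1, 0, 0, 3, 0], [-1, 0, 0, 3, 0], [-1, 0, 0, 2, 0], [-1, 0, 0, 0, 0], [-1, 0, 0, 0, 0]]]'

```text
time: 9.48
tool_pos: [529.0, -122.3, 66.3]
tool_rot: [-3.142, 0.0, -0.164]
wrist_force: [1.3, -0.1, -0.9]
grip_width: 18.9
gripper_force: 25.0
```

Call:
send_rows --plan '[[[-1, 0, 0, 1.5, 0], [-1, 0, 0, 1.5, 0], [-1, 0, 0, 2, 0], [-1, 0, 0, 0, 0], [-1, 0, 0, 0, 0]]]'

```text
time: 9.9
tool_pos: [529.1, -122.3, 61.4]
tool_rot: [3.142, 0.0, -0.164]
wrist_force: [0.3, 0.4, -1.8]
grip_width: 18.6
gripper_force: 25.0
```

Call:
send_rows --plan '[[[-1, 0, 0, 2, 0], [-1, 0, 0, 2, 0], [-1, 0, 0, 2, 0], [-1, 0, 0, 2, 0], [-1, 0, 0, 2, 0], [-1, 0, 0, 1, 0], [-1, 0, 0, 0, 0], [-1, 0, 0, 0, 0]]]'

```text
time: 10.57
tool_pos: [529.1, -122.2, 50.4]
tool_rot: [3.142, 0.0, -0.164]
wrist_force: [-0.1, 0.2, -0.7]
grip_width: 18.7
gripper_force: 25.0
```

Call:
send_rows --plan '[[[-1, 0, 0, 1, 0], [-1, 0, 0, 0.7, 0], [-1, 0, 0, 0.5, 0], [-1, 0, 0, 0, 0], [-1, 0, 0, 0, 0]]]'

```text
time: 10.98
tool_pos: [529.2, -122.3, 48.3]
tool_rot: [3.141, -0.0, -0.164]
wrist_force: [1.2, -0.2, -0.6]
grip_width: 18.4
gripper_force: 25.0
```

Call:
send_rows --plan '[[[-1, 0, 0, 0.5, 0], [-1, 0, 0, 0.5, 0], [-1, 0, 0, 0, 0], [-1, 0, 0, 0, 0]]]'

```text
time: 11.32
tool_pos: [529.2, -122.3, 47.4]
tool_rot: [3.141, -0.0, -0.164]
wrist_force: [-0.4, -0.2, -0.6]
grip_width: 18.6
gripper_force: 25.0
```

Call:
send_rows --plan '[[[-1, 0, 0, 0.4, 0], [-1, 0, 0, 0.3, 0], [-1, 0, 0, 0, 0]]]'

```text
time: 11.57
tool_pos: [529.6, -122.3, 47.2]
tool_rot: [3.141, -0.001, -0.164]
wrist_force: [0.0, -0.0, 3.3]
grip_width: 18.8
gripper_force: 25.0
```

Call:
send_rows --plan '[[[-1, 0, 0, 0.4, 0], [-1, 0, 0, 0, 0]]]'

```text
time: 11.73
tool_pos: [530.0, -122.4, 47.1]
tool_rot: [3.141, -0.002, -0.164]
wrist_force: [-0.7, -0.4, 5.2]
grip_width: 18.6
gripper_force: 25.0
```

Call:
send_rows --plan '[[[-1, 0, 0, -0.7, 0], [-0.4, 0, 0, 0, 0], [-0.2, 0, 0, 0, 0], [0, 0, 0, 0, 0], [0.1, 0, 0, 0, 0], [0.1, 0, 0, 0, 0], [0.1, 0, 0, 0, 0], [0.1, 0, 0, 0, 0]]]'

```text
time: 12.4
tool_pos: [529.0, -122.2, 46.8]
tool_rot: [3.142, 0.0, -0.164]
wrist_force: [-0.4, 0.4, -1.2]
grip_width: 46.9
gripper_force: 0.0
```

Call:
send_rows --plan '[[[0.1, 0, 0, -5, 0], [0.1, 0, 0, -15, 0], [0.1, 0, 0, -25, 0], [0.1, 0, 0, -30, 0], [0.1, 0, 0, -20, 0], [0.1, 0, 0, 0, 0], [0.1, 0, 0, 0, 0], [0.1, 0, 0, 0, 0]]]'

```text
time: 13.07
tool_pos: [528.6, -122.3, 141.5]
tool_rot: [3.141, 0.001, -0.164]
wrist_force: [0.1, -0.2, -0.3]
grip_width: 47.6
gripper_force: 0.0
```

Call:
send_rows --plan '[[[-1, -30, 0, 0, 0], [-1, -30, 0, 0, 0], [-1, -20, 0, 0, 0], [-1, 0, 0, 30, 0], [-1, 0, 0, 35, 0], [-1, 0, 0, 25, 0], [-1, 0, 0, 6, 0], [-1, 0, 0, 0, 0]]]' --grip_force 10

```text
time: 13.73
tool_pos: [447.6, -108.4, 43.4]
tool_rot: [-3.14, 0.006, -0.164]
wrist_force: [0.3, -0.1, 0.6]
grip_width: 4.2
gripper_force: 0.0
```

Call:
send_rows --plan '[[[-1, 0, 0, 0, 0], [-1, 0, 0, 0, 0], [-1, 0, 0, 0, 0], [-1, 0, 0, 0, 0]]]'

```text
time: 14.07
tool_pos: [451.3, -109.5, 47.2]
tool_rot: [3.141, -0.002, -0.164]
wrist_force: [0.1, 0.1, -0.2]
grip_width: 0.8
gripper_force: 0.0
```

```bash
python3 - <<'E'
from h import *
np.set_printoptions(precision=2,suppress=True)
w=env.capture("wrist");cs=env.capture("scene");print(env.read_state()["tool_pos"])
im=np.zeros((480,800,3),np.uint8)
im[:250,:400]=cv2.resize(w["frame"][:,:,::-1],(400,250))
im[:,400:]=cv2.resize(cs["frame"][95:215,215:315,::-1],(400,480),interpolation=cv2.INTER_CUBIC)
im[250:480,:400]=cv2.resize(cs["frame"][200:315,345:545,::-1],(400,230))
cv2.imwrite("pics/m4.png",im)
E
```

```text
[ 450.87 -109.44   46.78]
```

View pics/m4.png

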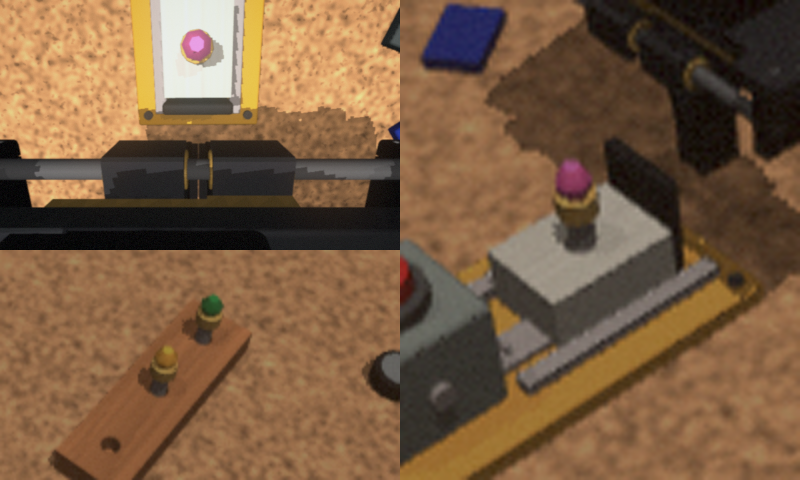

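The pink dop stands upright in the socket at crop (575,200). The shut fingers are behind the push plate, and amber and green still stand. I'm approaching the plate.

Call:
send_rows --plan '[[[-1, 10, 0, 0, 0], [-1, 8, 0, 0, 0], [-1, 3, 0, 0, 0], [-1, 2, 0, 0, 0], [-1, 1, 0, 0, 0], [-1, 0, 0, 0, 0]]]'

```text
time: 14.67
tool_pos: [474.0, -113.0, 45.7]
tool_rot: [-3.141, 0.0, -0.164]
wrist_force: [0.3, -0.3, -1.1]
grip_width: 0.7
gripper_force: 0.0
```

Call:
send_rows --plan '[[[-1, 1.5, 0, 0, 0], [-1, 1.5, 0, 0, 0], [-1, 0, 0, 0, 0]]]'

```text
time: 14.92
tool_pos: [476.7, -113.6, 45.8]
tool_rot: [3.141, 0.0, -0.164]
wrist_force: [0.3, 0.3, -0.4]
grip_width: 0.2
gripper_force: 0.0
```

Call:
send_rows --plan '[[[-1, 1.5, 0, 0, 0], [-1, 1.5, 0, 0, 0], [-1, 0, 0, 0, 0]]]'

```text
time: 15.17
tool_pos: [479.2, -114.0, 45.8]
tool_rot: [3.141, 0.002, -0.164]
wrist_force: [-3.0, 0.7, 2.6]
grip_width: 0.3
gripper_force: 1.8
```

Call:
send_rows --plan '[[[-1, 2, 0, 0, 0], [-1, 2, 0, 0, 0], [-1, 2, 0, 0, 0], [-1, 2, 0, 0, 0], [-1, 2, 0, 0, 0], [-1, 2, 0, 0, 0], [-1, 0, 0, 0, 0]]]'

```text
time: 15.75
tool_pos: [491.5, -115.9, 45.7]
tool_rot: [-3.141, 0.001, -0.164]
wrist_force: [-4.5, 1.4, 3.1]
grip_width: 0.5
gripper_force: 2.5
```

Call:
send_rows --plan '[[[-1, 2, 0, 0, 0], [-1, 2, 0, 0, 0], [-1, 0, 0, 0, 0]]]'

```text
time: 16.0
tool_pos: [494.9, -116.5, 45.7]
tool_rot: [-3.142, 0.002, -0.164]
wrist_force: [-6.6, 1.1, 4.7]
grip_width: 0.5
gripper_force: 3.2
```

Call:
send_rows --plan '[[[-1, 1.5, 0, 0, 0], [-1, 1.5, 0, 0, 0], [-1, 0, 0, 0, 0]]]'

```text
time: 16.25
tool_pos: [497.5, -116.9, 45.7]
tool_rot: [3.142, 0.003, -0.164]
wrist_force: [-6.9, 1.4, 4.7]
grip_width: 0.5
gripper_force: 3.6
```

Call:
send_rows --plan '[[[-1, 1, 0, 0, 0], [-1, 1, 0, 0, 0], [-1, 0, 0, 0, 0]]]'

```text
time: 16.5
tool_pos: [499.3, -117.2, 45.7]
tool_rot: [3.142, 0.003, -0.164]
wrist_force: [-8.0, 1.4, 5.6]
grip_width: 0.6
gripper_force: 3.9
```

Call:
send_rows --plan '[[[-1, 1, 0, 0, 0], [-1, 1, 0, 0, 0], [-1, 0, 0, 0, 0]]]'

```text
time: 16.75
tool_pos: [501.1, -117.5, 45.7]
tool_rot: [3.141, 0.003, -0.164]
wrist_force: [-7.7, 2.0, 6.1]
grip_width: 0.4
gripper_force: 4.1
```

Call:
send_rows --plan '[[[-1, 1, 0, 0, 0], [-1, 0.5, 0, 0, 0], [-1, 0, 0, 0, 0]]]'

```text
time: 17.0
tool_pos: [502.5, -117.7, 45.7]
tool_rot: [3.141, 0.004, -0.164]
wrist_force: [-7.7, 1.7, 6.6]
grip_width: 0.2
gripper_force: 4.2
```

Call:
send_rows --plan '[[[-1, 1, 0, 0, 0], [-1, 0.5, 0, 0, 0], [-1, 0, 0, 0, 0]]]'

```text
time: 17.25
tool_pos: [504.7, -118.1, 45.7]
tool_rot: [-3.142, 0.002, -0.164]
wrist_force: [-6.2, 1.2, 3.9]
grip_width: 0.7
gripper_force: 3.3
```

Call:
send_rows --plan '[[[-1, 1, 0, 0, 0], [-1, 0, 0, 0, 0], [-1, 0, 0, 0, 0]]]'

```text
time: 17.5
tool_pos: [506.4, -118.3, 45.8]
tool_rot: [-3.141, 0.0, -0.164]
wrist_force: [-4.2, 0.7, 2.2]
grip_width: 0.5
gripper_force: 2.1
```

Call:
send_rows --plan '[[[-1, 0.7, 0, 0, 0], [-1, 0, 0, 0, 0], [-1, 0, 0, 0, 0]]]'

```text
time: 17.75
tool_pos: [507.5, -118.5, 45.8]
tool_rot: [-3.141, -0.001, -0.164]
wrist_force: [-1.8, 1.2, -1.4]
grip_width: 0.4
gripper_force: 1.3
```

Call:
send_rows --plan '[[[-1, 0.7, 0, 0, 0], [-1, 0, 0, 0, 0], [-1, 0, 0, 0, 0]]]'

```text
time: 18.0
tool_pos: [507.6, -118.6, 45.8]
tool_rot: [-3.142, 0.001, -0.164]
wrist_force: [-4.4, 1.4, 0.2]
grip_width: 0.7
gripper_force: 2.1
```

Call:
send_rows --plan '[[[-1, 0.7, 0, 0, 0], [-1, 0, 0, 0, 0], [-1, 0, 0, 0, 0]]]'

```text
time: 18.25
tool_pos: [507.8, -118.6, 45.8]
tool_rot: [3.142, 0.002, -0.164]
wrist_force: [-5.6, 2.1, 1.8]
grip_width: 0.3
gripper_force: 2.9
```

Call:
send_rows --plan '[[[-1, 0.8, 0, 0, 0], [-1, 0.7, 0, 0, 0], [-1, 0, 0, 0, 0]]]'

```text
time: 18.5
tool_pos: [508.6, -118.7, 45.8]
tool_rot: [3.141, 0.003, -0.164]
wrist_force: [-7.0, 2.1, 4.1]
grip_width: 0.3
gripper_force: 3.9
```

Call:
send_rows --plan '[[[-1, 0.7, 0, 0, 0], [-1, 0.7, 0, 0, 0], [-1, 0, 0, 0, 0]]]'

```text
time: 18.75
tool_pos: [509.9, -118.9, 45.8]
tool_rot: [3.141, 0.003, -0.164]
wrist_force: [-6.7, 1.9, 4.0]
grip_width: 0.7
gripper_force: 4.0
```

Call:
send_rows --plan '[[[-1, 0.7, 0, 0, 0], [-1, 0.5, 0, 0, 0], [-1, 0, 0, 0, 0]]]'

```text
time: 19.0
tool_pos: [510.0, -119.0, 45.8]
tool_rot: [3.141, 0.006, -0.164]
wrist_force: [-10.8, 3.5, 6.9]
grip_width: 0.6
gripper_force: 5.7
```

Call:
send_rows --plan '[[[-1, 0.7, 0, 0, 0], [-1, 0, 0, 0, 0]]]'

```text
time: 19.17
tool_pos: [509.9, -119.0, 45.7]
tool_rot: [3.141, 0.008, -0.164]
wrist_force: [-13.0, 2.8, 8.6]
grip_width: 0.5
gripper_force: 6.8
```

The stop is felt at x=510. Now I'll back off slowly to feel whether the catch holds.

Call:
send_rows --plan '[[[-1, -0.8, 0, 0, 0], [-1, -0.8, 0, 0, 0], [-1, -0.8, 0, 0, 0], [-1, 0, 0, 0, 0]]]'

```text
time: 19.5
tool_pos: [509.3, -118.8, 45.8]
tool_rot: [3.141, 0.003, -0.164]
wrist_force: [-8.2, 2.6, 3.0]
grip_width: 0.7
gripper_force: 4.1
```

Call:
send_rows --plan '[[[-1, -0.8, 0, 0, 0], [-1, -0.8, 0, 0, 0], [-1, 0, 0, 0, 0]]]'

```text
time: 19.75
tool_pos: [507.9, -118.6, 45.8]
tool_rot: [3.141, 0.003, -0.164]
wrist_force: [-6.7, 3.0, 3.4]
grip_width: 0.5
gripper_force: 3.8
```

Call:
send_rows --plan '[[[-1, -0.8, 0, 0, 0], [-1, -0.8, 0, 0, 0], [-1, 0, 0, 0, 0]]]'

```text
time: 20.0
tool_pos: [507.6, -118.6, 45.8]
tool_rot: [-3.142, 0.0, -0.164]
wrist_force: [-3.9, 1.4, -0.8]
grip_width: 0.7
gripper_force: 2.0
```

Call:
send_rows --plan '[[[-1, -0.8, 0, 0, 0], [-1, -0.8, 0, 0, 0], [-1, 0, 0, 0, 0]]]'

```text
time: 20.25
tool_pos: [507.3, -119.0, 46.5]
tool_rot: [3.141, -0.003, -0.164]
wrist_force: [-0.6, 0.8, -0.9]
grip_width: 0.6
gripper_force: 0.3
```

Call:
send_rows --plan '[[[-1, -0.8, 0, 0, 0], [-1, -0.8, 0, 0, 0], [-1, -1, 0, 0, 0], [-1, -1, 0, 0, 0], [-1, 0, 0, 0, 0]]]'

```text
time: 20.67
tool_pos: [502.6, -118.0, 46.1]
tool_rot: [3.141, -0.0, -0.164]
wrist_force: [-0.4, 0.6, -0.1]
grip_width: 0.7
gripper_force: 0.0
```

The force dropped to zero 2.5 mm short of the stop and stayed there, so the catch is on and holding. I'm retreating clear and checking.

Call:
send_rows --plan '[[[-1, -5, 0, 0, 0], [-1, -15, 0, 0, 0], [-1, -20, 0, 0, 0], [-1, 0, 0, -20, 0], [-1, 0, 0, -35, 0], [-1, 0, 0, -35, 0], [-1, 0, 0, -20, 0], [-1, 0, 0, 0, 0]]]'

```text
time: 21.33
tool_pos: [466.2, -112.0, 161.0]
tool_rot: [3.139, -0.009, -0.164]
wrist_force: [0.2, -0.6, 0.4]
grip_width: 0.6
gripper_force: 0.0
```

```bash
python3 - <<'E'
from h import *
w=env.capture("wrist");cs=env.capture("scene");s=env.read_state();print(s["tool_pos"],s["wrist_force"])
im=np.zeros((480,800,3),np.uint8)
im[:250,:400]=cv2.resize(w["frame"][:,:,::-1],(400,250))
im[:,400:]=cv2.resize(cs["frame"][95:215,205:305,::-1],(400,480),interpolation=cv2.INTER_CUBIC)
im[250:480,:400]=cv2.resize(cs["frame"][200:315,345:545,::-1],(400,230))
cv2.imwrite("pics/m5.png",im)
E
```

```text
[ 463.34259473 -111.51337694  156.54119922] [-0.18518424  0.2788477  -0.79384123]
```

View pics/m5.png

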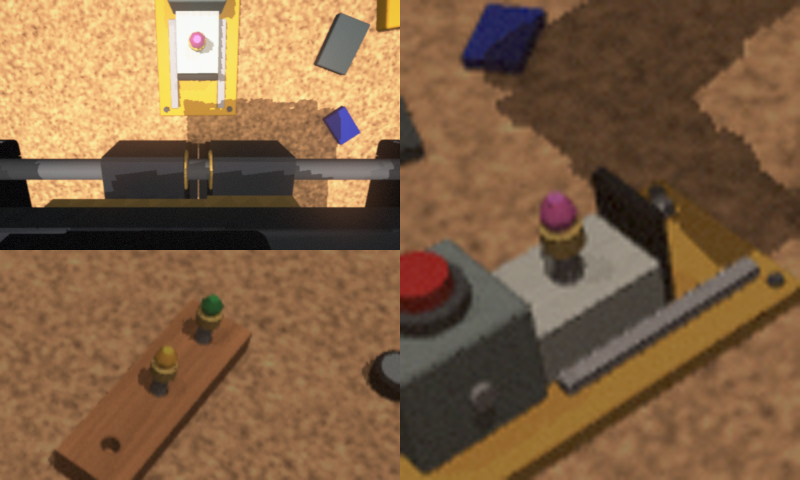

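The shuttle is held against the head, the dop stands upright at crop (562,240), and the other two dops stand in the rack. I'm handing in.

```bash
python3 -c "
from station import env
print(env.close_job())"
```

```text
the job is handed in; nothing more can be done
None
```

The job is handed in: the pink dop stands upright and fully down in the socket, and the shuttle is home and held by its latch. By feel the catch was already on, so I did not click the button. The arm is clear of everything, and the amber and green dops still stand in the rack.

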